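# Uncap the bearing housing and hold its cover plate over the screw holes

## Robot

A 7-joint arm with a two-finger parallel gripper is mounted at the origin on a cart in front of the work surface, level with it; the furniture and walls round the work are solid. World frame = base frame: x ahead of the robot, y to its left, z up, the work surface at z = 0. Lengths are in mm, angles in rad, forces in N, time in s.
With the tool pointing down it reaches from about 400 to 850 mm from the base axis. Payload 4.5 kg.
Tool frame: the origin (TCP) lies midway between the tips of the shut fingers; the grasp point (between the pads) lies 19 mm behind it; z points along the fingers, y is the direction in which the jaws open and shut (so a half turn about z gives the same grasp; the last joint's range is limited). The gripper opens to 88 mm and grips with 3 to 60 N. Pads are 18 mm wide; open, the fingers measure 123 mm over their backs; the gripper's body (75 mm by 187 mm) begins 45 mm behind the grasp point.
Start: joints at [-1.164, 0.689, -0.195, 1.565, 0.157, 0.902, -0.215], TCP at [227.623, 582.101, 238.743] pointing down, gripper open.
Joint ranges: [-3.01, 3.01], [-0.46, 2.08], [-1.47, 1.51], [0.13, 2.56], [-1, 4.14], [0.04, 2.09], [-2.66, 2.66]. Speed limits (rad/s): [2.57, 2.57, 3.14, 3.14, 3.14, 3.14, 3.14].

## Interface

Orientations are given as a 3x3 rotation matrix whose columns are the frame's x, y, z axes.
In Python, from station import bot gives the robot as it stands. The module is installed in compiled form; this text tells all that it offers.
- The arm moves only by the shell command python3 -m jog 'ROWS' [FORCE]. ROWS is text: rows parted by semicolons, each of 7 numbers parted by spaces: the shift along the world's x, y, z in m, then the turn, a rotation vector about the world's x, y, z in degrees, then the opening, from 0 (shut) to 1 (fully open). A call has 1 to 12 rows; each row shifts and turns the pose as measured when the row begins; what a row does not reach is not made up. A row lasts 1/8 s, in which the tool goes at most 62.5 mm and 10.7 degrees, less where a joint would pass 70% of its speed; a pose out of reach is approached as far as the arm can. A call with a gripper value outside its range is refused whole. The fingers move at their own pace and stop on an object; FORCE is the grip in N (left out, the last holds). Time passes only in rows, so rows that do not move let the fingers close. It gives the time, the measured TCP pose, the force and the opening at its end, in the units of the state.
- bot.observe(): the state, without advancing time (a new reading comes with each control period).
- bot.capture(name): name is "scene" or "top" or "wrist"; returns the picture (480x640x3 uint8, red, green, blue); there is no depth.
- bot.camera_params(name): a dict with "mtx" (3x3 intrinsics, pixels), "R" (3x3) and "t" (3): a world point X has camera coordinates R X + t. Camera axes: x right, y down, z forward; pixel columns grow to the right and rows downward; lengths in mm; the calibration is good to about 2 mm. A picture is of the moment at which its call begins: read the wrist's pose just before it. camera_params takes no time and is no camera call; for the wrist camera it gives the pose at the moment of the call.
- bot.hand_in(): hands the job in, once; it reports no verdict.
The state is a dict: "clock": time; "joint_positions": joint angles; "joint_velocities": joint speeds; "tau": joint torques, N m; "ee_pos": TCP position; "eef_rot": TCP orientation; "force": force on the tool from outside, world axes, zero at the start; "torque": the same for the moment, N m; "width": finger opening in mm.
Only numpy, scipy, OpenCV 4.12 (cv2) and the standard library are available. Lean on these libraries where they do the work, as an engineer would, in place of code of your own. Each camera call takes 0.05 s, during which the arm holds its last target.

## Task

Lift the loose black dust cap out of the bearing housing's bore and set it, without dropping it, fully home in the bore of the wooden cap holder. Then pick up the steel cover plate by its handle and hold it level and still, about two centimetres above the housing's top flange, turned so that its three holes stand directly over the three threaded holes, so that a colleague can start the screws. Never let the plate touch the housing, do not disturb the weight, the hex keys or the marker, and finish while still holding the plate there.

Things in the scene. Friction and masses are not known exactly. Their poses are not given: they have to be found in the camera images.
- housing: Cast aluminium bearing housing fixed to the table, 40 mm high, yaw within 0.4 rad. Its top is a level flange 120 (its x) x 90 (y) x 12 mm with a central bore of 41 mm and three 9 mm threaded holes: two near the +x end (a, b), one near the -x end (c). Foot 120 x 96 mm. Origin: centre of the underside, on the table; z up.
- thread_a (a point): Mouth of the housing's threaded hole at 45 mm in x, +33 mm in y from the housing's centre, on the top face (40 mm above the table).
- thread_b (a point): The same at +45 mm in x, -33 mm in y.
- thread_c (a point): The same at -45 mm in x, 0 in y: the single hole at its end.
- cover: Loose steel plate, 120 (its x) x 90 (y) x 6 mm, 0.2 to 0.42 kg, flat on the table, yaw within 0.5 rad. Three 10 mm holes, two at +x, one at -x. Handle on top, central: bar 70 mm long along x, 12 mm thick (y), 28 to 52 mm above the underside, on two 12 mm square posts at x = -29 and +29 mm, 22 mm gap below. Origin: centre of the underside, z up; balances at its centre.
- hole_a (a point): Centre of the plate's hole at +45 mm in x, +33 mm in y of the plate, at the underside; it belongs over thread_a.
- hole_b (a point): Plate hole at +45, -33 mm, at the underside; belongs over thread_b.
- hole_c (a point): Plate hole at -45, 0 mm, at the underside; the single one; belongs over thread_c.
- cap: Loose round black plastic dust cap, about 50 g, plugged in the housing's bore. From below: stem 34 mm diameter, 8 mm long; rim 52 mm diameter, 4 mm thick; upright round grip 22 mm diameter, 32 mm tall; 44 mm in all. Origin: centre of the stem's underside, z up; 32 mm above the table while in the housing, the grip then reaching from 44 to 76 mm.
- cap_holder: Wooden cap holder, fixed to the table: block 84 x 84 x 30 mm with a central bore of 41 mm diameter, 14 mm deep, open at the top, with a 2 mm chamfer. Origin: centre of the underside, on the table. With the cap home, its rim rests on the block's top and its origin is 22 mm above the table.
- hold_weight: Bystander: cast iron weight with a loop, 35 x 55 x 71 mm; origin at the centre of its underside. Not to be moved.
- hex_keys: Bystander: hex keys in a red holder, 40 x 88 x 12 mm, lying on the table; origin at the centre of the underside. Not to be moved.
- marker_red: Bystander: red marker pen, 135 mm long, 15 mm thick, lying on the table; origin at the centre of the underside. Not to be moved.
Mind the look-alikes: they are no part of the job. Leave any blue look-alike of the cap alone. What is shaped like the cover but red is not meant.

How it is judged (in metres and radians):
On the way, in this order (a step that is already met when the one before it is completed fails the run):
1. the cap stands home in the cap holder, let go (horizontal distance between cap and cap_holder below 0.005 m and z of cap in the frame of cap_holder between 0.018 and 0.026 m and angle between cap's own z axis and vertical below 0.1 rad and contact force between cap and the fingers below 0.1 N), for 0.3 s.
2. the cover plate is lifted clear of the table (height (world z) of cover above 0.03 m and contact force between cover and the fingers above 0.5 N), for 0.2 s.
At the end, for the whole second after the job is handed in: Cap upright and let go, home in the holder (centres within 5 mm, height within 4 mm). Gripper holds the plate still: each hole within 5 mm sideways of its own threaded hole, underside 8 to 35 mm above the flange, level within 0.08 rad, not touching the housing (all of step 1 and horizontal distance between hole_a and thread_a below 0.005 m and z of hole_a in the frame of housing between 0.048 and 0.075 m and horizontal distance between hole_b and thread_b below 0.005 m and z of hole_b in the frame of housing between 0.048 and 0.075 m and horizontal distance between hole_c and thread_c below 0.005 m and z of hole_c in the frame of housing between 0.048 and 0.075 m and angle between cover's own z axis and vertical below 0.08 rad and contact force between cover and the fingers above 0.5 N and contact force between cover and housing below 0.1 N and linear speed of each of cover, cap below 0.02 m/s); the arm keeps its last pose, push and grip.
It fails at once if the cover plate touches the housing (contact force between cover and housing above 0.5 N).
It fails at once if the cap is dropped (falls freely by about 2 cm or more) (linear speed of cap above 0.6 m/s and contact force between cap and the fingers below 0.05 N).
It fails at once if a bystander is moved by more than 2 cm (distance of any of hold_weight, hex_keys, marker_red from where it was at the start of the episode above 0.02 m).
It also fails if it takes over 54 s, if anything falls off the work surface, if the arm or the gripper's body presses on something with over 40 N, if the wrist force passes 120 N, or if a joint passes its speed limit or range.

## Working session

There is one attempt and no reset: what is moved stays moved. The work goes in short steps, Python scripts to look and compute and a shell command to move; the robot and the scene stay as the last step left them, time stands still between calls to the robot, and variables do not carry over. Pictures are saved under pics/ and viewed, and the job is handed in when it is done.

```bash
mkdir -p pics; ls; python3 - <<'E'
from station import bot
import cv2
for n in ("scene","top","wrist"):
    im=bot.capture(n); cv2.imwrite(f"pics/{n}0.png",im[:,:,::-1])
    p=bot.camera_params(n); print(n,p)
s=bot.observe(); print(s)
E
```

```text
pics
scene {'mtx': array([[510.12250272,   0.        , 318.67681099],
       [  0.        , 510.12250272, 246.77667225],
       [  0.        ,   0.        ,   1.        ]]), 'R': array([[ 0.71937684, -0.69457918, -0.00753186],
       [-0.47511375, -0.4841083 , -0.73478301],
       [ 0.50671874,  0.53216437, -0.67826042]]), 't': array([-388.70164927,  294.65928363,  806.30683309])}
top {'mtx': array([[568.79973577,   0.        , 318.03020817],
       [  0.        , 568.79973577, 243.4841104 ],
       [  0.        ,   0.        ,   1.        ]]), 'R': array([[ 0.00531159, -0.99986749,  0.01538822],
       [-0.99916488, -0.00593004, -0.04042731],
       [ 0.04051321, -0.01516064, -0.99906398]]), 't': array([ -14.66059784,  539.20998772, 1319.1391994 ])}
wrist {'mtx': array([[382.09189094,   0.        , 320.96141829],
       [  0.        , 382.09189094, 235.74957673],
       [  0.        ,   0.        ,   1.        ]]), 'R': array([[ 3.64220744e-01,  9.31312493e-01, -5.38147514e-04],
       [ 8.96551302e-01, -3.50469708e-01,  2.70862967e-01],
       [ 2.52069460e-01, -9.91363881e-02, -9.
[... 211 characters left out ...]
561]), 'joint_velocities': array([-1.20445439e-05, -3.40841148e-03,  6.56226641e-04, -2.73395130e-03,
        1.18430019e-03, -4.95050487e-04,  8.51332305e-04]), 'tau': array([ 2.97961678e-04, -5.27867782e+01, -1.26845688e+00, -1.53586203e+01,
       -5.26009232e-02,  3.90751273e-03,  9.58829082e-05]), 'ee_pos': array([227.50920181, 581.63410671, 238.10584117]), 'eef_rot': array([[-9.31354755e-01,  3.64112841e-01, -3.98766434e-04],
       [ 3.64113045e-01,  9.31353850e-01, -1.30217233e-03],
       [-1.02745014e-04, -1.35798045e-03, -9.99999073e-01]]), 'force': array([-0.77281057, -0.2216488 ,  0.30429608]), 'torque': array([-0.03213898,  0.03260597,  0.01829434]), 'width': 88.00798611877829}
```

View pics/scene0.png

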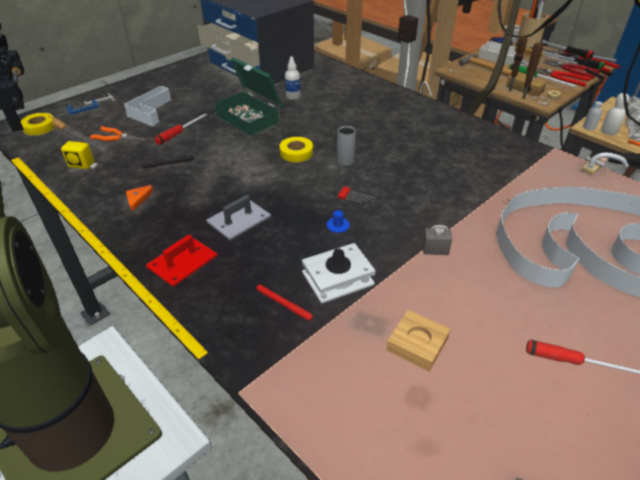

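View pics/top0.png

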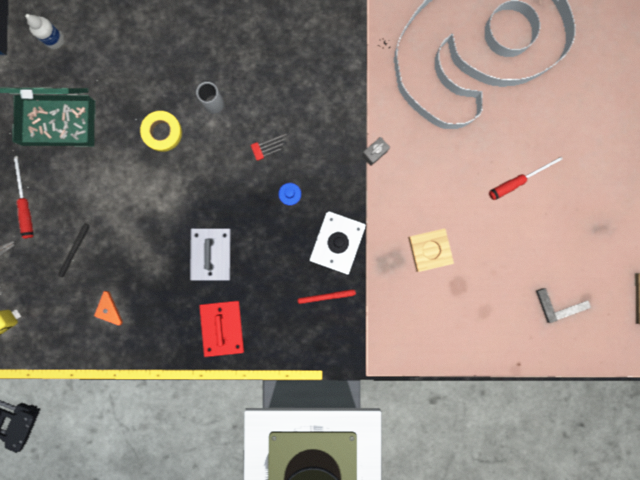

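View pics/wrist0.png

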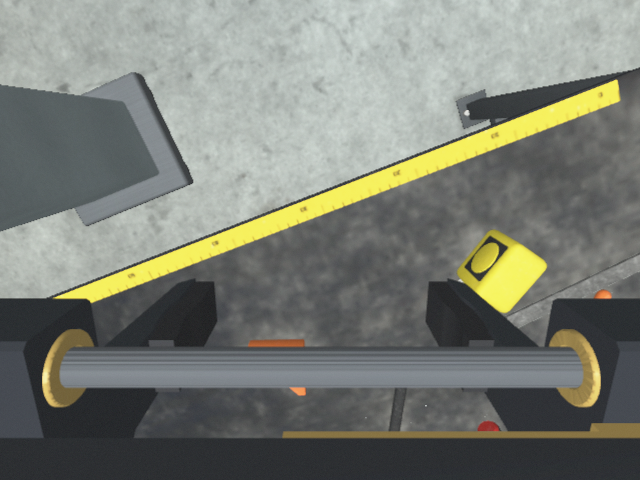

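The candidates are:
- **Cap:** the black one in the white housing (top 338,242; scene 338,260) against the blue look-alike (290,194).
- **Cover:** the grey steel plate (top 210,254) against the red one (222,329).
- **Holder:** the wooden block (431,250).

I choose the black cap and the grey plate, and will check both in a close crop.

```bash
python3 - <<'E'
import cv2,numpy as np
im=cv2.imread("pics/top0.png")
def crop(x,y,w,h,s): 
    c=cv2.resize(im[y:y+h,x:x+w],None,fx=s,fy=s,interpolation=cv2.INTER_CUBIC)
    for i in range(0,w,10): cv2.line(c,(i*s,0),(i*s,5 if i%50 else 14),(0,255,255),1)
    for i in range(0,h,10): cv2.line(c,(0,i*s),(5 if i%50 else 14,i*s),(0,255,255),1)
    return c
a=crop(180,220,60,66,6); b=crop(304,206,66,66,6)
cv2.imwrite("pics/c1.png",np.hstack([a,b]))
cv2.imwrite("pics/c2.png",crop(400,220,60,60,8))
E
```

```text
(no output)
```

View pics/c1.png

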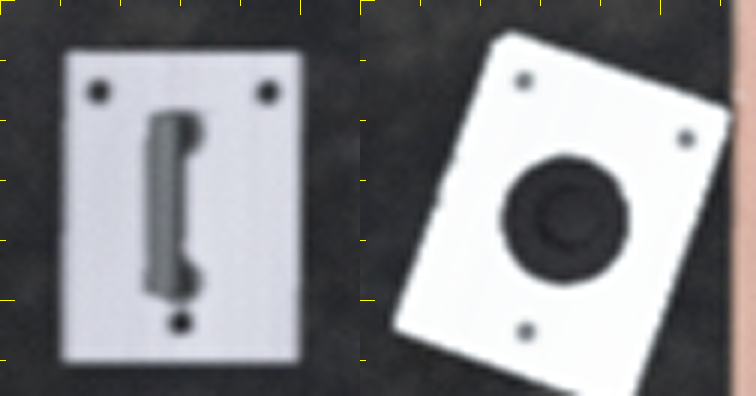

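View pics/c2.png

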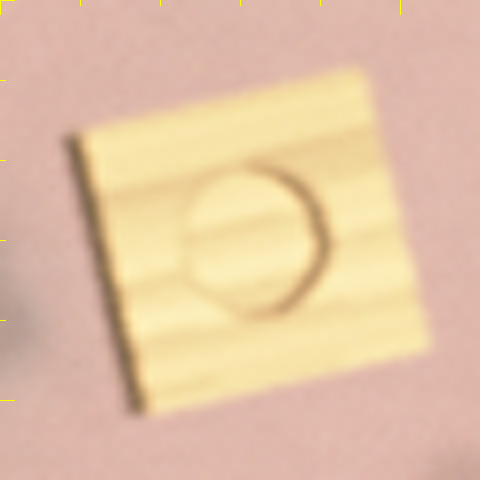

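The crops confirm the choice: the black cap sits in the white housing, and the grey plate's two-hole end faces +x. Next I convert these pixels to positions.

```bash
cat > h.py <<'E'
import numpy as np, cv2
from station import bot
def ray(name_or_p,uv,z):
    p=bot.camera_params(name_or_p) if isinstance(name_or_p,str) else name_or_p
    d=p['R'].T@np.linalg.solve(p['mtx'],[uv[0],uv[1],1.]); c=-p['R'].T@p['t']
    return c+d*(z-c[2])/d[2]
def fit(model,pts):  # 2D rigid: pts ~ R model + t
    m=np.array(model,float);q=np.array(pts)[:,:2];mc=m.mean(0);qc=q.mean(0)
    H=(m-mc).T@(q-qc); yaw=np.arctan2(H[0,1]-H[1,0],H[0,0]+H[1,1])
    R=np.array([[np.cos(yaw),-np.sin(yaw)],[np.sin(yaw),np.cos(yaw)]])
    t=qc-R@mc; return t,yaw,np.linalg.norm(m@R.T+t-q,axis=1)
HO=[(45,33),(45,-33),(-45,0)]
E
python3 - <<'E'
from h import *
f=lambda x0,y0,s,l:[(x0+(a+.5)/s-.5,y0+(b+.5)/s-.5) for a,b in l]
cov=f(180,220,6,[(98,92),(268,92),(180,322)]); thr=f(304,206,6,[(164,80),(326,139),(166,331)])
rim=f(304,206,6,[(205,219)])[0]; hol=f(400,220,8,[(85,130),(362,68),(430,348),(148,413)])
print('cover',fit(HO,[ray('top',p,6) for p in cov]))
print('housing',fit(HO,[ray('top',p,40) for p in thr]))
print('rim',ray('top',rim,44))
h=np.array([ray('top',p,30) for p in hol]);print('holder',h,h.mean(0))
E
```

```text
cover (array([513.18106029, 241.2007145 ]), np.float64(0.0016627760389477807), array([0.26429873, 0.14345799, 0.25210681]))
housing (array([541.15661909, -56.49990957]), np.float64(-0.3398831255973139), array([0.07536098, 0.20348131, 0.13363342]))
rim [541.41257502 -56.11452616  44.        ]
holder [[ 557.53116381 -224.34970063   30.        ]
 [ 575.99598923 -304.75927726   30.        ]
 [ 495.09954921 -324.1647798    30.        ]
 [ 475.92540695 -242.46067277   30.        ]] [ 526.1380273  -273.93360761   30.        ]
```

```bash
python3 -m jog '0.026 -0.053 0 0 0 0 1;0.026 -0.053 0 0 0 0 1;0.026 -0.053 0 0 0 0 1;0.026 -0.053 0 0 0 0 1;0.026 -0.053 0 0 0 0 1;0.026 -0.053 0 0 0 0 1;0.026 -0.053 0 0 0 0 1;0.026 -0.053 0 0 0 0 1;0.026 -0.053 0 0 0 0 1;0.026 -0.053 0 0 0 0 1;0.026 -0.053 0 0 0 0 1;0 0 0 0 0 0 1' 30
```

```text
clock: 1.65
ee_pos: [517.9, -21.5, 236.4]
eef_rot: [[-0.931, 0.364, -0.0], [0.364, 0.931, 0.0], [0.0, 0.0, -1.0]]
force: [0.2, 0.9, -0.5]
width: 88.0
```

```bash
python3 -m jog '0.012 -0.018 -0.040 0 0 0 1;0.0115 -0.017 -0.040 0 0 0 1;0 0 -0.03 0 0 0 1;0 0 0 0 0 0 1'; python3 - <<'E'
from h import *
import pickle
p=bot.camera_params('wrist');im=bot.capture('wrist');cv2.imwrite('pics/w1.png',im[:,:,::-1])
print(bot.observe()['ee_pos'])
X=np.array([541.3,-56.3,76]);q=p['mtx']@(p['R']@X+p['t']);print(q/q[2])
pickle.dump(p,open('w1.pkl','wb'))
E
```

```text
clock: 2.15
ee_pos: [542.0, -54.4, 123.9]
eef_rot: [[-0.932, 0.362, 0.002], [0.362, 0.932, 0.003], [-0.0, 0.003, -1.0]]
force: [0.7, 0.1, -0.3]
width: 87.8
[543.11965776 -54.45560227 125.18332117]
[317.26440385 262.00231014   1.        ]
```

View pics/w1.png

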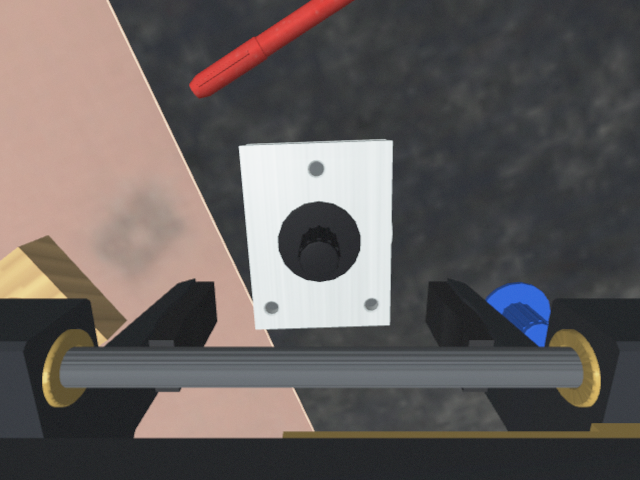

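```bash
python3 - <<'E'
from h import *
import pickle
p=pickle.load(open('w1.pkl','rb'))
print(fit(HO,[ray(p,q,40) for q in [(371,304),(272,308),(316,169)]]),ray(p,(319,241.5),44), ray(p,(319,263),76))
print(bot.observe()['ee_pos'])
E
```

```text
(array([540.46647821, -55.13147477]), np.float64(-0.3321430027764798), array([0.56477713, 0.35855913, 0.45058352])) [539.82351313 -54.75506019  44.        ] [542.1670358  -55.63869212  76.        ]
[543.11965776 -54.45560227 125.18332117]
```

The wrist view agrees with the top view to within about 1.5 mm: rim at (319,241), thread holes at (371,304), (272,308) and (316,169). Descending to the cap grip.

```bash
python3 -m jog '-0.001 -0.001 -0.03 0 0 0 1;-0.001 0 -0.03 0 0 0 1;0 0 -0.015 0 0 0 1;0 0 0 0 0 0 1'
```

```text
clock: 2.7
ee_pos: [545.7, -52.5, 54.6]
eef_rot: [[-0.933, 0.359, 0.016], [0.359, 0.933, 0.004], [-0.013, 0.009, -1.0]]
force: [0.2, -0.1, -0.6]
width: 88.3
```

```bash
python3 -m jog '-0.0045 -0.0033 0 -0.2 0.9 0 1;0 0 -0.003 0 0 0 1;0 0 -0.002 0 0 0 1;0 0 0 0 0 0 1'
```

```text
clock: 3.2
ee_pos: [543.0, -56.0, 52.4]
eef_rot: [[-0.933, 0.359, 0.004], [0.359, 0.933, 0.0], [-0.004, 0.002, -1.0]]
force: [0.1, 0.1, 0.3]
width: 88.3
```

```bash
python3 -m jog '-0.002 0 -0.003 0 0.2 0 1;0 0 0 0 0 0 0.5;0 0 0 0 0 0 0.2;0 0 0 0 0 0 0.1;0 0 0 0 0 0 0.1;0 0 0 0 0 0 0.1;0 0 0 0 0 0 0.1;0 0 0 0 0 0 0.1' 25
```

```text
clock: 4.2
ee_pos: [540.9, -56.0, 49.3]
eef_rot: [[-0.933, 0.359, 0.0], [0.359, 0.933, 0.0], [-0.0, 0.001, -1.0]]
force: [1.4, 0.5, 0.7]
width: 20.9
```

```bash
python3 -m jog '0 0 0.01 0 0 0 0.1;0 0 0.015 0 0 0 0.1;0 0 0.02 0 0 0 0.1;0 0 0.02 0 0 0 0.1;0 0 0.015 0 0 0 0.1;0 0 0 0 0 0 0.1'; python3 - <<'E'
from h import *
im=bot.capture('wrist');cv2.imwrite('pics/w2.png',im[:,:,::-1])
E
```

```text
clock: 4.95
ee_pos: [541.2, -56.2, 136.0]
eef_rot: [[-0.933, 0.359, 0.003], [0.359, 0.933, 0.0], [-0.003, 0.001, -1.0]]
force: [0.2, 1.4, -0.8]
width: 21.5
```

View pics/w2.png

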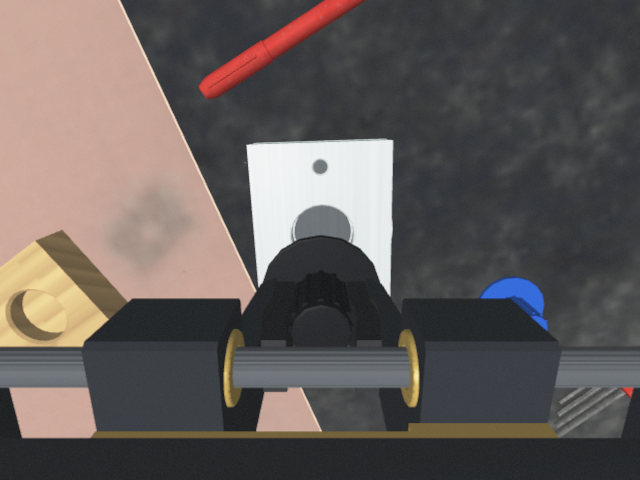

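The cap is held upright and clear of the bore (rim around (322,270)). Carrying it to the holder.

```bash
python3 -m jog '-0.002 -0.015 0 0 0 0 0.1;-0.002 -0.03 0 0 0 0 0.1;-0.002 -0.03 0 0 0 0 0.1;-0.002 -0.03 0 0 0 0 0.1;-0.002 -0.03 0 0 0 0 0.1;-0.002 -0.03 0 0 0 0 0.1;-0.001 -0.02 0 0 0 0 0.1;-0.001 -0.015 0 0 0 0 0.1;-0.001 -0.01 0 0 0 0 0.1;0 0 0 0 0 0 0.1'
```

```text
clock: 6.25
ee_pos: [515.7, -281.3, 127.5]
eef_rot: [[-0.931, 0.364, -0.015], [0.364, 0.931, -0.0], [0.014, -0.006, -1.0]]
force: [-0.3, -0.2, -0.3]
width: 21.2
```

```bash
python3 -m jog '0.0105 0.0075 -0.01 0 -0.85 0 0.1;0 0 -0.01 0 0 0 0.1;0 0 0 0 0 0 0.1'; python3 - <<'E'
from h import *
for n in ('top','wrist'):
    im=bot.capture(n)
    if n=='top': cv2.imwrite('pics/t3.png',cv2.resize(im[200:300,360:480,::-1],None,fx=6,fy=6,interpolation=cv2.INTER_CUBIC))
    else: cv2.imwrite('pics/w3.png',im[:,:,::-1]); 
s=bot.observe();print(s['ee_pos'],s['eef_rot'][:,2])
E
```

```text
clock: 6.62
ee_pos: [527.6, -269.8, 105.8]
eef_rot: [[-0.933, 0.36, 0.001], [0.36, 0.933, 0.002], [0.0, 0.002, -1.0]]
force: [-0.3, -0.0, -0.2]
width: 21.3
[ 528.27416714 -270.16239529  106.62601095] [ 0.00244137  0.0015838  -0.99999577]
```

View pics/w3.png

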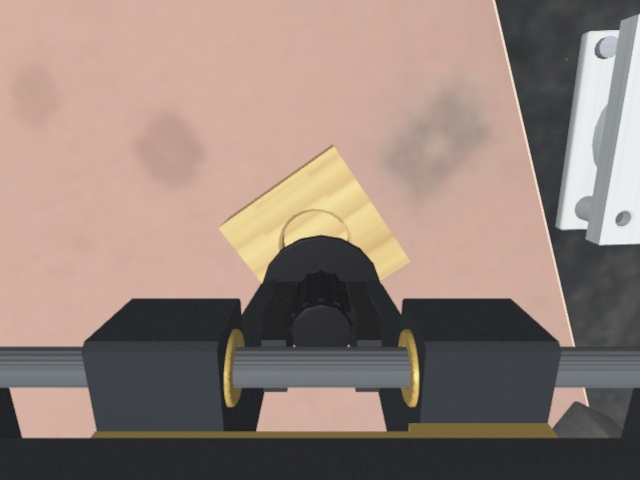

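View pics/t3.png

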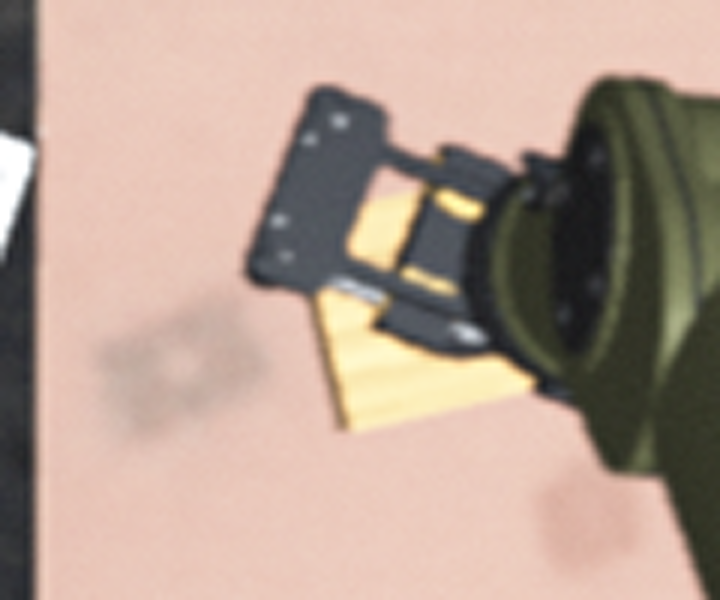

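```bash
python3 - <<'E'
from h import *
p=bot.camera_params('wrist')
a,b,c=[ray(p,q,30) for q in [(219,228),(409,261),(334,146)]]
print(a,b,c,(a+b)/2,np.linalg.norm(a-c),np.linalg.norm(b-c)); print(bot.observe()['ee_pos'])
q=p['mtx']@(p['R']@np.array([526.1,-273.9,30])+p['t']);print(q/q[2])
E
```

```text
[ 495.63605713 -323.13346288   30.        ] [ 556.9298049  -223.05023085   30.        ] [ 475.62144619 -241.87598246   30.        ] [ 526.28293102 -273.09184686   30.        ] 83.68609666152048 83.45932015060585
[ 528.27416714 -270.16239529  106.62601095]
[313.90123306 244.90754315   1.        ]
```

```bash
python3 -m jog '-0.002 -0.0035 -0.015 0 0.1 0 0.1;0 0 -0.015 0 0 0 0.1;0 0 -0.01 0 0 0 0.1;0 0 0 0 0 0 0.1'
```

```text
clock: 7.22
ee_pos: [525.6, -274.2, 63.5]
eef_rot: [[-0.933, 0.361, -0.0], [0.361, 0.933, 0.001], [0.001, 0.001, -1.0]]
force: [-0.1, -0.2, -0.1]
width: 20.8
```

```bash
python3 -m jog '0.0006 0.0006 -0.008 0 0 0 0.1;0 0 -0.006 0 0 0 0.1;0 0 -0.003 0 0 0 0.1;0 0 0 0 0 0 0.1'
```

```text
clock: 7.72
ee_pos: [526.8, -273.6, 45.7]
eef_rot: [[-0.933, 0.361, 0.001], [0.361, 0.933, 0.001], [-0.0, 0.001, -1.0]]
force: [-0.7, 0.0, -0.3]
width: 21.0
```

```bash
python3 -m jog '-0.0005 0 -0.003 0 0 0 0.1;0 0 -0.002 0 0 0 0.1;0 0 0 0 0 0 0.1'; python3 -m jog '0 0 -0.002 0 0 0 0.1;0 0 0 0 0 0 0.1'
```

```text
clock: 8.1
ee_pos: [526.5, -273.8, 40.8]
eef_rot: [[-0.933, 0.361, 0.002], [0.361, 0.933, 0.001], [-0.001, 0.001, -1.0]]
force: [0.1, 0.4, -0.4]
width: 21.2
clock: 8.35
ee_pos: [526.8, -273.9, 39.3]
eef_rot: [[-0.933, 0.361, 0.002], [0.361, 0.933, 0.0], [-0.002, 0.001, -1.0]]
force: [-0.2, -0.0, 0.2]
width: 21.2
```

```bash
python3 -m jog '0 0 -0.001 0 0 0 0.1;0 0 0 0 0 0 0.1'
```

```text
clock: 8.6
ee_pos: [526.9, -274.0, 39.4]
eef_rot: [[-0.933, 0.361, 0.003], [0.361, 0.933, -0.0], [-0.003, 0.001, -1.0]]
force: [0.0, 0.7, -1.1]
width: 21.2
```

```bash
python3 -m jog '0 0 0 0 0 0 0.4;0 0 0 0 0 0 0.7;0 0 0 0 0 0 1;0 0 0 0 0 0 1;0 0 0 0 0 0 1'; python3 -m jog '0 0 0.03 0 0 0 1;0 0 0.04 0 0 0 1;0 0 0.04 0 0 0 1;0 0 0.03 0 0 0 1; 0 0 0 0 0 0 1'; python3 - <<'E'
from h import *
p=bot.camera_params('wrist');im=bot.capture('wrist');cv2.imwrite('pics/w4.png',im[:,:,::-1])
for X in ([526.2,-273.5,34],[526.2,-273.5,66]):
    q=p['mtx']@(p['R']@np.array(X)+p['t']);print(q/q[2])
im=bot.capture('scene');cv2.imwrite('pics/s4.png',cv2.resize(im[230:390,310:510,::-1],None,fx=4,fy=4,interpolation=cv2.INTER_CUBIC)[:600])
E
```

```text
clock: 9.22
ee_pos: [526.9, -274.0, 38.8]
eef_rot: [[-0.933, 0.361, 0.003], [0.361, 0.933, 0.0], [-0.002, 0.001, -1.0]]
force: [-0.3, 0.6, 1.1]
width: 68.9
clock: 9.85
ee_pos: [525.9, -273.4, 182.2]
eef_rot: [[-0.933, 0.361, 0.001], [0.361, 0.933, 0.001], [-0.001, 0.001, -1.0]]
force: [-0.2, -0.1, 0.1]
width: 88.3
[321.01824439 219.49724064   1.        ]
[321.10833959 229.90276225   1.        ]
```

View pics/w4.png

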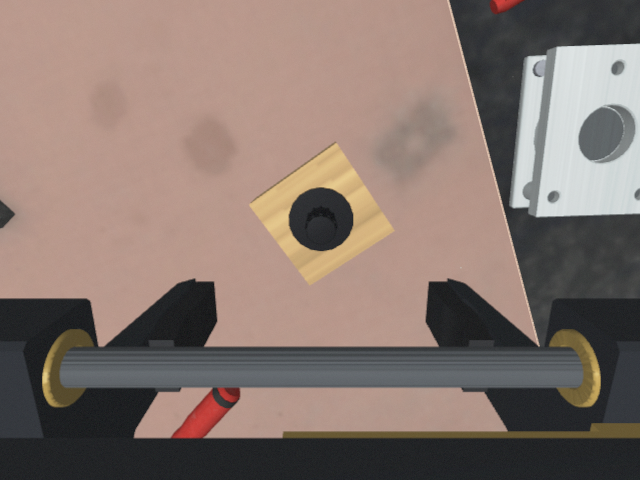

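View pics/s4.png

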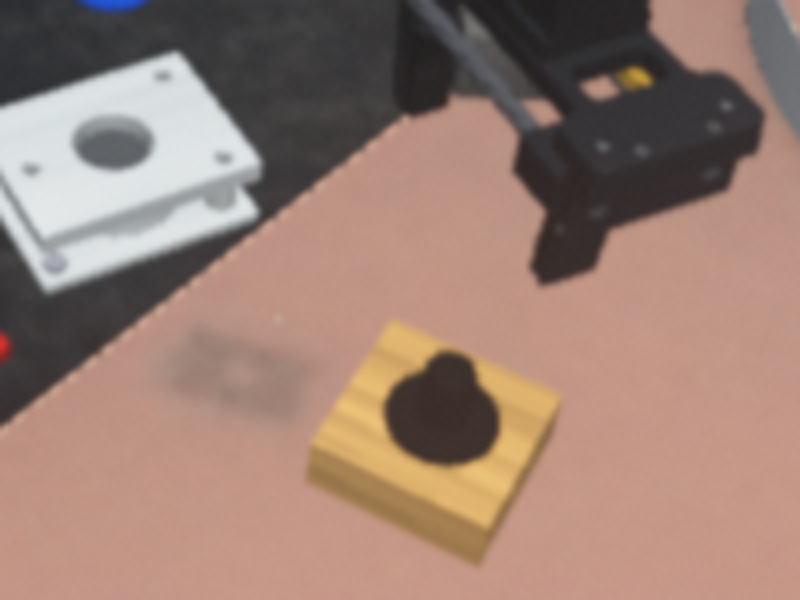

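The cap is home: the rim centre at (321,219) matches the prediction of (321.0,219.5), it is upright, and the fingers are clear. Moving to the steel plate now.

```bash
python3 -m jog '-0.001 0.03 0 0 0 2 1;-0.001 0.05 0 0 0 2 1;-0.001 0.05 0 0 0 2 1;-0.001 0.05 0 0 0 2 1;-0.001 0.05 0 0 0 2 1;-0.001 0.05 0 0 0 2 1;-0.001 0.05 0 0 0 2 1;-0.001 0.05 0 0 0 2 1;-0.001 0.05 0 0 0 2 1;-0.001 0.04 0 0 0 2 1;0 0.02 0 0 0 1 1;0 0 0 0 0 0 1'
```

```text
clock: 11.45
ee_pos: [500.2, 228.2, 161.2]
eef_rot: [[-0.999, -0.006, -0.035], [-0.006, 1.0, -0.008], [0.035, -0.008, -0.999]]
force: [-0.3, 0.2, -0.1]
width: 87.9
```

```bash
python3 -m jog '0.007 0.007 0 0.3 -1 0 1;0.006 0.006 0 0.2 -1 0 1;0 0 0 0 0 0 1'; python3 - <<'E'
from h import *
import pickle
p=bot.camera_params('wrist');im=bot.capture('wrist');cv2.imwrite('pics/w5.png',im[:,:,::-1]);pickle.dump(p,open('w5.pkl','wb'))
s=bot.observe();print(s['ee_pos'],s['eef_rot'])
E
```

```text
clock: 11.82
ee_pos: [515.1, 236.1, 160.4]
eef_rot: [[-1.0, 0.001, 0.001], [0.001, 1.0, -0.004], [-0.001, -0.004, -1.0]]
force: [-0.4, 0.9, -0.0]
width: 88.0
[514.959543   235.67488555 160.38161883] [[-9.99998689e-01  1.34913769e-03  8.95270288e-04]
 [ 1.34541787e-03  9.99990514e-01 -4.14264409e-03]
 [-9.00850792e-04 -4.14143414e-03 -9.99991018e-01]]
```

View pics/w5.png

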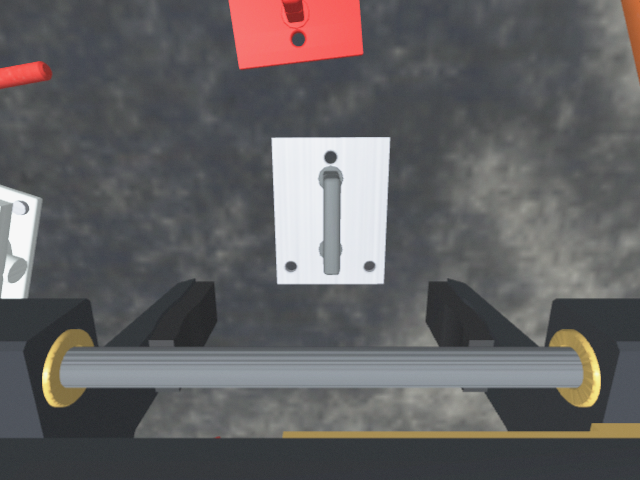

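```bash
python3 - <<'E'
from h import *
import pickle
p=pickle.load(open('w5.pkl','rb'))
print(fit(HO,[ray(p,q,6) for q in [(369.5,266.5),(290.5,266.5),(330.5,157)]]))
E
```

```text
(array([512.30744775, 242.73963169]), np.float64(0.0006318415704788756), array([0.05598516, 0.10903773, 0.15683821]))
```

```bash
python3 -m jog '-0.002 0.0065 -0.025 0.2 0 0 1;0 0 -0.03 0 0 0 1;0 0 -0.02 0 0 0 1;0 0 -0.01 0 0 0 1;0 0 0 0 0 0 1'
```

```text
clock: 12.5
ee_pos: [514.7, 239.4, 74.5]
eef_rot: [[-1.0, 0.006, 0.004], [0.006, 1.0, -0.001], [-0.004, -0.001, -1.0]]
force: [-0.4, -0.5, 0.3]
width: 88.3
```

```bash
python3 -m jog '-0.002 0.003 -0.02 0 0.2 0.3 1;0 0 -0.015 0 0 0 1;0 0 -0.01 0 0 0 1;0 0 -0.005 0 0 0 1;0 0 0 0 0 0 1'
```

```text
clock: 13.12
ee_pos: [513.4, 243.0, 22.1]
eef_rot: [[-1.0, 0.001, 0.002], [0.001, 1.0, 0.0], [-0.002, 0.0, -1.0]]
force: [-0.2, 0.1, -0.4]
width: 88.2
```

Good. Closing at moderate force.

```bash
python3 -m jog '0 -0.0005 0 0 0 0 0.6;0 0 0 0 0 0 0.3;0 0 0 0 0 0 0.15;0 0 0 0 0 0 0.05;0 0 0 0 0 0 0;0 0 0 0 0 0 0;0 0 0 0 0 0 0;0 0 0 0 0 0 0' 45
```

```text
clock: 14.12
ee_pos: [514.3, 242.9, 23.3]
eef_rot: [[-1.0, 0.001, 0.004], [0.001, 1.0, 0.001], [-0.004, 0.001, -1.0]]
force: [0.4, 0.2, -0.1]
width: 11.8
```

```bash
python3 -m jog '0 0 0.005 0 0 0 0;0 0 0.015 0 0 0 0;0 0 0.025 0 0 0 0;0 0 0.03 0 0 0 0;0 0 0.03 0 0 0 0;0 0 0.02 0 0 0 0;0 0 0 0 0 0 0;0 0 0 0 0 0 0'; python3 - <<'E'
from h import *
im=bot.capture('wrist');cv2.imwrite('pics/w6.png',im[:,:,::-1])
im=bot.capture('scene');cv2.imwrite('pics/s6.png',im[:,:,::-1])
E
```

```text
clock: 15.12
ee_pos: [511.4, 240.4, 154.5]
eef_rot: [[-1.0, 0.001, 0.001], [0.001, 1.0, -0.002], [-0.001, -0.002, -1.0]]
force: [-0.4, -0.3, -4.2]
width: 11.3
```

View pics/w6.png

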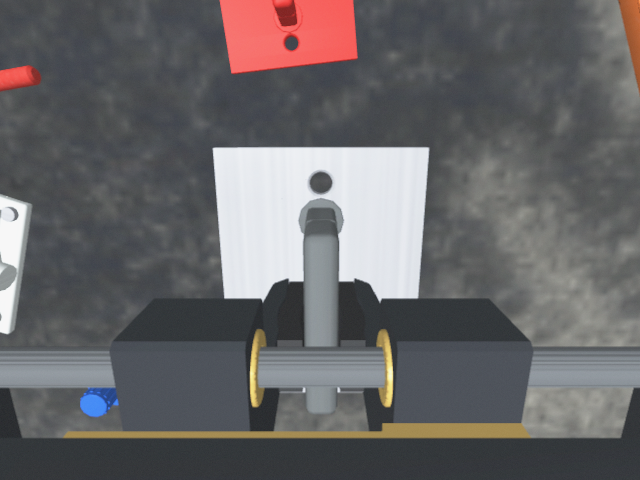

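View pics/s6.png

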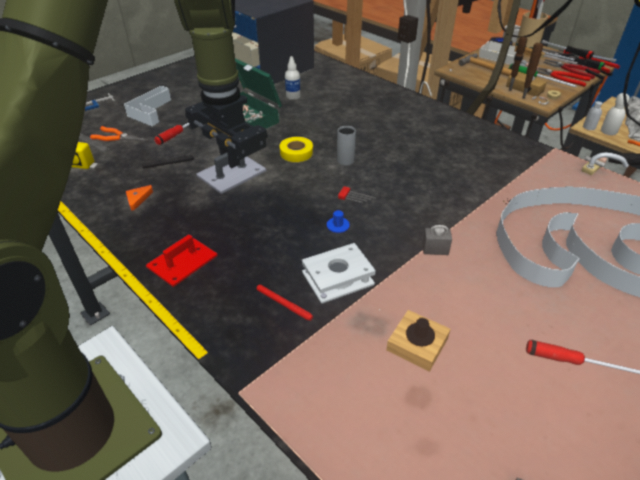

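The steel plate is held level (hole c at (320,182)), the red plate is untouched and the cap is still home. Carrying the plate toward the housing while turning it -19.4°.

```bash
python3 -m jog '0.003 -0.01 0 0 0 -1 0;0.003 -0.02 0 0 0 -1.8 0;0.003 -0.03 0 0 0 -1.8 0;0.003 -0.03 0 0 0 -1.8 0;0.003 -0.03 0 0 0 -1.8 0;0.003 -0.03 0 0 0 -1.8 0;0.003 -0.03 0 0 0 -1.8 0;0.003 -0.03 0 0 0 -1.8 0;0.003 -0.03 0 0 0 -1.8 0;0.002 -0.02 0 0 0 -1.8 0;0 -0.01 0 0 0 -1.5 0;0 0 0 0 0 0 0'
```

```text
clock: 16.73
ee_pos: [535.7, -58.6, 149.4]
eef_rot: [[-0.934, 0.358, -0.013], [0.358, 0.934, -0.012], [0.007, -0.016, -1.0]]
force: [0.8, 1.0, -4.1]
width: 11.6
```

```bash
python3 -m jog '0.0065 0.0025 0 0.7 -0.75 1.7 0;0 0 0 0 0 0 0;0 0 0 0 0 0 0'; python3 - <<'E'
from h import *
import pickle
p=bot.camera_params('wrist');im=bot.capture('wrist');cv2.imwrite('pics/w7.png',im[:,:,::-1]);pickle.dump((p,bot.observe()),open('w7.pkl','wb'))
im=bot.capture('top');cv2.imwrite('pics/t7.png',cv2.resize(im[190:290,280:400,::-1],None,fx=6,fy=6,interpolation=cv2.INTER_CUBIC))
im=bot.capture('scene');cv2.imwrite('pics/s7.png',cv2.resize(im[170:320,260:440,::-1],None,fx=4,fy=4,interpolation=cv2.INTER_CUBIC))
E
```

```text
clock: 17.1
ee_pos: [542.6, -53.0, 149.4]
eef_rot: [[-0.946, 0.324, 0.001], [0.324, 0.946, 0.002], [-0.0, 0.003, -1.0]]
force: [-0.3, -0.1, -4.7]
width: 11.4
```

View pics/w7.png

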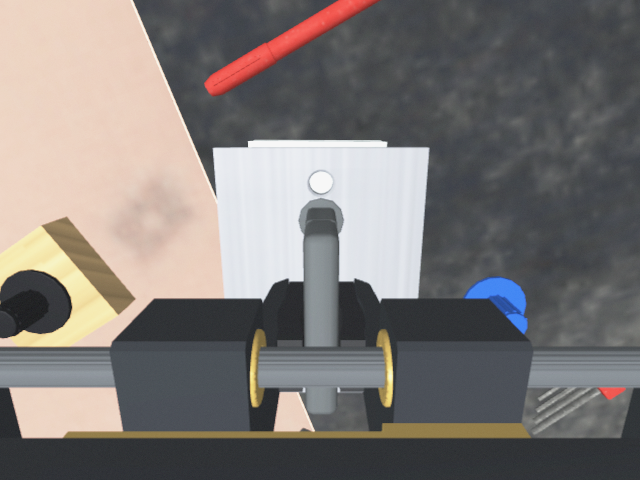

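View pics/t7.png

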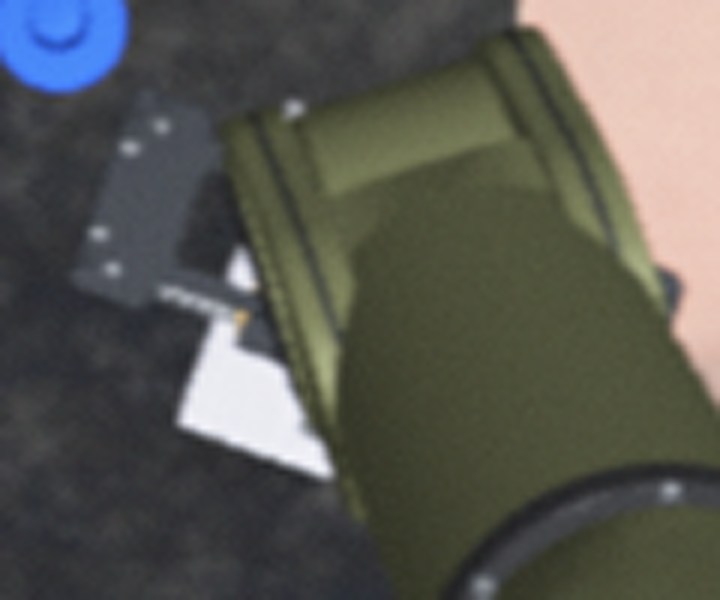

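View pics/s7.png

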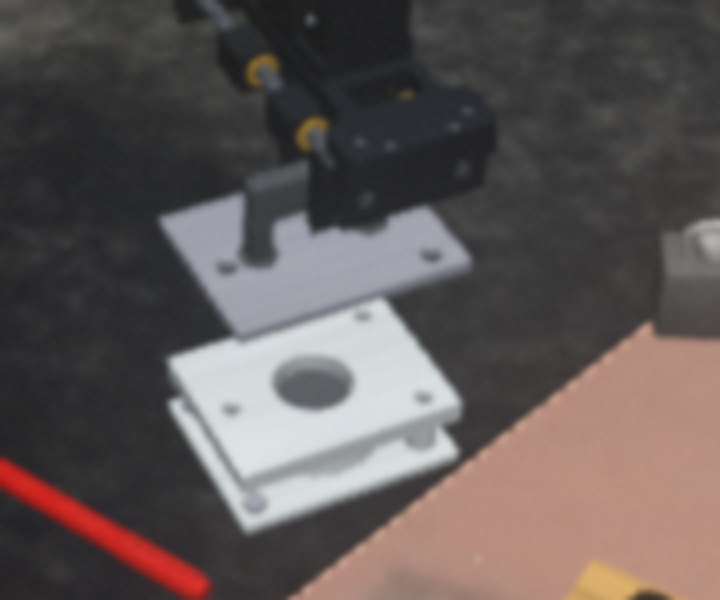

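```bash
python3 - <<'E'
from h import *
import pickle
p,s=pickle.load(open('w7.pkl','rb'))
zt=s['ee_pos'][2]-22.7+6
im=cv2.imread('pics/w7.png')
cv2.imwrite('pics/w7c.png',cv2.resize(im[135:205,200:440],None,fx=3.3,fy=3.3,interpolation=cv2.INTER_CUBIC))
print(s['ee_pos'],s['eef_rot'])
print(fit([(-45,0),(-60,45),(-60,-45)],[ray(p,q,zt) for q in [(320.5,182),(429,148),(213.5,148)]]))
sc=bot.camera_params('scene')
c=lambda q:(260+(q[0]+.5)/4-.5,170+(q[1]+.5)/4-.5)
# scene: plate c at (227,268), b at (431,257) top face
for n,q in (('c',(227,268)),('b',(431,257))): print(n,ray(sc,c(q),zt))
print('thr',fit(HO,[ray(sc,c(q),40) for q in [(362,316),(424,398),(231,409)]]))
E
```

```text
[542.65431857 -52.93634382 149.41180066] [[-9.45937954e-01  3.24343956e-01  1.54417678e-03]
 [ 3.24346969e-01  9.45934927e-01  2.48163697e-03]
 [-6.55786800e-04  2.84832366e-03 -9.99995728e-01]]
(array([541.06163229, -52.71017518]), np.float64(-0.33152447956277686), array([0.65531216, 0.35728305, 0.57984166]))
c [496.26910757 -40.92865018 132.71180066]
b [ 569.42682669 -101.9529218   132.71180066]
thr (array([538.8422074, -57.1225362]), np.float64(-0.3398278560555198), array([0.39197782, 0.32406186, 0.28209651]))
```

View pics/w7c.png

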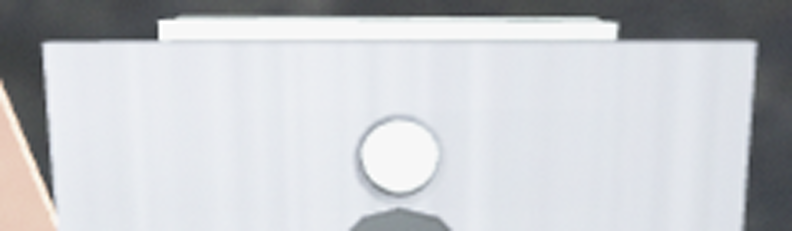

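```bash
python3 -m jog '0 -0.0022 -0.01 0.15 0 -0.4 0;0 0 -0.012 0 0 0 0;0 0 -0.012 0 0 0 0;0 0 -0.012 0 0 0 0;0 0 -0.006 0 0 0 0;0 0 0 0 0 0 0;0 0 0 0 0 0 0'
```

```text
clock: 18.12
ee_pos: [542.1, -55.5, 92.7]
eef_rot: [[-0.943, 0.332, -0.0], [0.332, 0.943, 0.005], [0.002, 0.004, -1.0]]
force: [0.1, 0.3, -4.2]
width: 11.5
```

```bash
python3 -m jog '0 0 -0.004 -0.3 0 0 0;0 0 -0.003 0 0 0 0;0 0 0 0 0 0 0;0 0 0 0 0 0 0'; python3 - <<'E'
from h import *
import pickle
p=bot.camera_params('wrist');s=bot.observe();im=bot.capture('wrist');cv2.imwrite('pics/w8.png',im[:,:,::-1]);pickle.dump((p,s),open('w8.pkl','wb'))
im=bot.capture('scene');cv2.imwrite('pics/s8.png',cv2.resize(im[220:320,280:400,::-1],None,fx=6,fy=6,interpolation=cv2.INTER_CUBIC))
print(s['ee_pos'],s['eef_rot'])
E
```

```text
clock: 18.62
ee_pos: [542.8, -55.5, 86.1]
eef_rot: [[-0.943, 0.332, 0.002], [0.332, 0.943, -0.001], [-0.002, -0.0, -1.0]]
force: [0.6, -0.4, -3.9]
width: 12.0
[542.84022162 -55.48158704  86.11828335] [[-9.43411174e-01  3.31620447e-01  1.79874908e-03]
 [ 3.31619513e-01  9.43412875e-01 -8.03194715e-04]
 [-1.96331883e-03 -1.61242576e-04 -9.99998060e-01]]
```

View pics/w8.png

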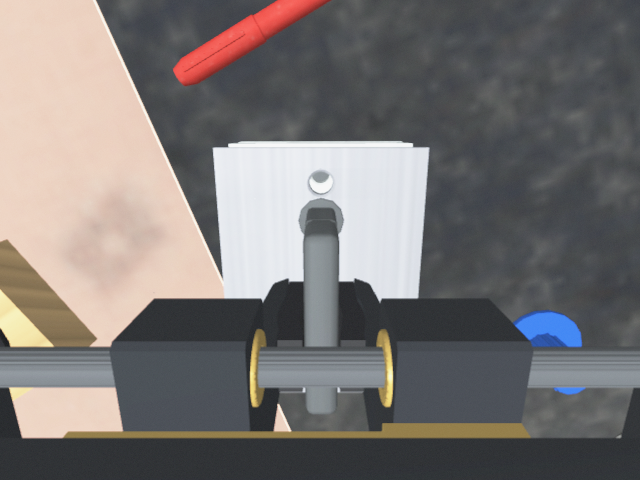

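View pics/s8.png

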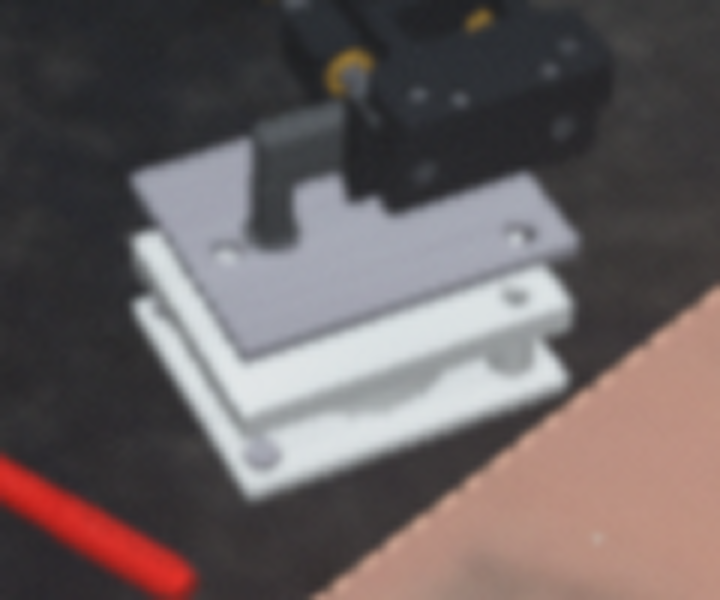

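```bash
python3 - <<'E'
from h import *
im=cv2.imread('pics/w8.png')
cv2.imwrite('pics/w8c.png',np.vstack([cv2.resize(im[130:165,205:440],None,fx=3.4,fy=3.4,interpolation=cv2.INTER_CUBIC),cv2.resize(im[160:200,270:370],None,fx=8,fy=8,interpolation=cv2.INTER_CUBIC)[:,:799]]))
E
```

```text
(no output)
```

View pics/w8c.png

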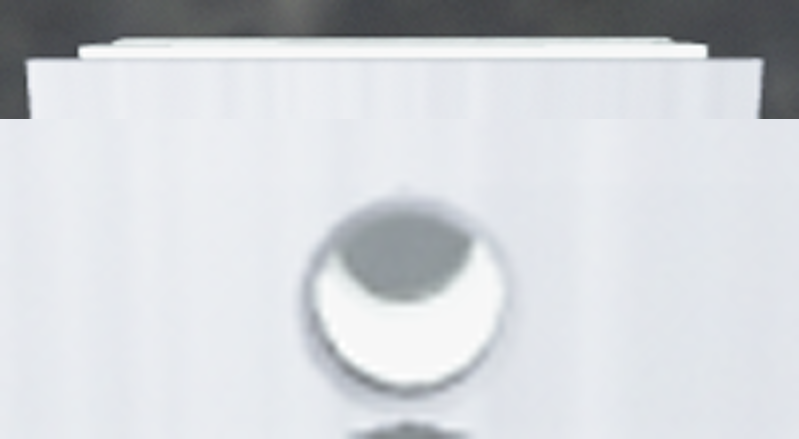

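```bash
python3 - <<'E'
from h import *
import pickle
p,s=pickle.load(open('w8.pkl','rb'))
zt=s['ee_pos'][2]-22.7+6
P=fit([(-45,0),(-60,45),(-60,-45)],[ray(p,q,zt) for q in [(320.3,181.9),(429,147.2),(212.3,147.2)]])
low=ray(p,(320.4,182.4),40)  # +x-most edge of thread c
y=-0.335; u=np.array([np.cos(y),np.sin(y)])
cth=low[:2]-4.5*u
H=fit([(-45,0),(-60,45),(-60,-45)],[cth]+[ray(p,q,40)[:2] for q in [(412.6,142.9),(227.9,142.9)]])
print(P,H, P[0]-H[0],P[1]-H[1],'c diff',ray(p,(320.3,181.9),zt)[:2]-cth)
sc=bot.camera_params('scene')
c=lambda q:(280+(q[0]+.5)/6-.5,220+(q[1]+.5)/6-.5)
pc,pb=[ray(sc,c(q),zt) for q in ((228,252),(520,235))]; tb=ray(sc,c((516,297)),40)
print(pc,pb,tb,pb-tb)
E
```

```text
(array([541.03420506, -55.31113109]), np.float64(-0.33852375894955206), array([0.44099693, 0.21953701, 0.30528634])) (array([540.54127419, -55.2480968 ]), np.float64(-0.3380285307418955), array([0.16490414, 0.08722773, 0.08788637])) [ 0.49293087 -0.06303429] -0.0004952282076565728 c diff [ 0.20534751 -0.07743252]
[496.44972764 -43.1521908   69.41828335] [ 569.53490002 -103.77743805   69.41828335] [ 570.42645941 -103.39565382   40.        ] [-0.89155939 -0.38178423 29.41828335]
```

The alignment errors are under 1 mm and the gap is about 23 mm. I'll hold still, do a final check, then hand in.

```bash
python3 -m jog '0 0 0 0 0 0 0;0 0 0 0 0 0 0;0 0 0 0 0 0 0;0 0 0 0 0 0 0'; python3 - <<'E'
from h import *
im=bot.capture('scene');cv2.imwrite('pics/s9.png',im[:,:,::-1])
s=bot.observe();print(s['clock'],s['ee_pos'],s['eef_rot'][:,1:],s['width'],s['force'],abs(s['joint_velocities']).max())
E
```

```text
clock: 19.23
ee_pos: [542.9, -55.6, 86.3]
eef_rot: [[-0.943, 0.332, 0.002], [0.332, 0.943, -0.001], [-0.002, -0.0, -1.0]]
force: [0.7, -0.0, -3.4]
width: 11.9
19.275 [542.90453265 -55.59898604  86.29253614] [[ 3.31878839e-01  2.06857129e-03]
 [ 9.43322018e-01 -8.08441384e-04]
 [-7.61057080e-05 -9.99997534e-01]] 11.285045818194222 [ 0.14420436  0.62157801 -4.88636351] 0.0023675280848697374
```

View pics/s9.png

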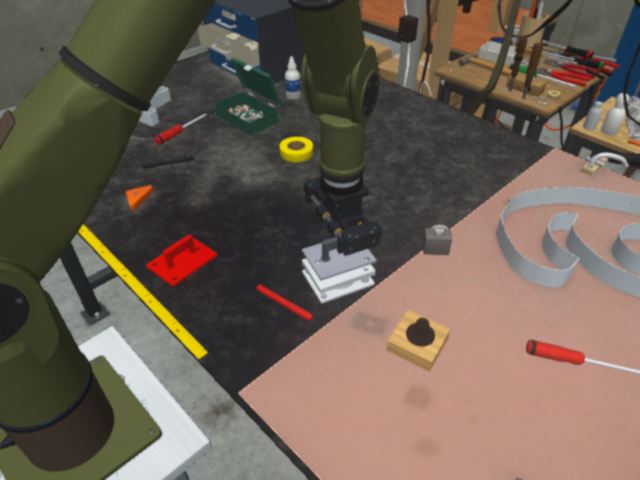

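The plate hangs level over the housing (338,258), the cap is home (421,332), and the weight and marker are where they started. Handing in.

```bash
python3 -c "
from station import bot
print(bot.hand_in())"
```

```text
the job is handed in; nothing more can be done
None
```

I moved the black dust cap from the housing into the wooden holder and let go of it there. I then lifted the steel plate by its handle and handed the job in at about 19 s with the gripper still holding it over the housing.

- **Cap:** after release, its rim centre in the wrist picture was within 1 px of where a fully home cap should appear. It stood upright and was still in place in the last picture.
- **Plate position:** the wrist picture put the plate about 0.5 mm off the housing's centre and turned to within 0.001 rad. The scene camera gave about 1 mm at hole b. Hole a was hidden behind the gripper, so I never saw it directly over its thread.
- **Plate height and level:** the underside was about 23 mm above the flange, worked out from the gripper height. The tool was within about 0.002 rad of vertical, and the arm was still.
- **Bystanders:** the weight and the marker look unmoved in the last picture. The hex keys were hidden behind the arm there; I last saw them, apparently undisturbed, while bringing the plate over.

No check failed. The wrist and top cameras differed by up to 1.5 mm on the housing's position; the scene camera was about 2 mm off, within its stated calibration. I therefore compared plate and housing within the same camera.

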